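# Clamp a heat sink on its board in a hand screw press

### The job

Slide the carrier with the circuit board fully home against the back stop of the hand press, gently. Then screw the press down clockwise with its T-handle (the column is in the way of a full circle, so change to the other end after each half turn or so) until the foot clamps the heat sink with about 50 newtons, without crushing it. Let go, and leave the jar, screwdriver and parts bin alone.

Things in the scene. Friction and masses are not known exactly. Their poses are not given: they have to be found in the camera images.
- press: Grey steel frame of a hand screw press, bolted down. Origin on the upright screw axis at bench height. Its x axis points from the axis to the column (45 x 70 mm, 170 mm high, at x = 78 to 123 mm), which is in the way of a hand that follows one handle end all the way round. Its front (-x) and both sides are open.
- collar (a point): Top of the round collar (42 mm across) that carries the screw, on the axis, 124 mm above the bench, at the end of an arm 34 mm wide that comes from the column (arm top 120 mm). The round rubber foot, 36 mm across, hangs on the screw below it. Its set-nut may be 2.5 mm higher or lower, so the height at which it meets the heat sink must be felt.
- bed: Aluminium slideway under the press, fixed, same origin and axes as the press; 92 mm wide, from x = -155 to +60 mm, sliding surface 15 mm above the bench. Side guides rise 10 mm above that surface and leave 1.5 mm beside the carrier.
- stop (a point): Middle of the top edge of the slideway's back stop, a dark steel bar across the bed at its far (column) end; its face is at x = +55 mm of the bed.
- carrier: Loose grey plastic plate 180 x 70 x 6 mm, about 250 g, lying in the slideway, with a green board and a finned aluminium heat sink (46 x 46 mm, top 35 mm above the plate's underside). Origin at the underside below the heat sink's middle, axes as the bed's; the plate spans x = -125 to +55 mm. Starts 30 to 60 mm short of home; at home its end meets the stop and its origin is on the screw axis.
- tab (a point): Middle of the top edge of the carrier's upright push tab: 8 mm thick along x, 40 mm wide, its top 42 mm above the plate's underside (57 mm above the bench), at x = -118 mm of the carrier. Push it along the bed's +x.
- hub (a point): Centre of the T-handle's crossbar, on the screw axis, 158 to 167 mm above the bench at the start. Head 26 mm across, its top 14 mm above this point. Clockwise from above lowers handle, screw and foot by 20 mm a turn (10 mm a half turn). The foot meets the heat sink with the hub at about 143 to 149 mm. No end stop: turned on and on, it crushes the heat sink (over 110 N).
- end_a (a point): Centre of one black ball, 22 mm across, at an end of the T-handle's 11 mm crossbar, 60 mm from the axis, level with the hub. Its x axis points outwards. While it moves, a steady friction of 0.30 N m (5 N at a ball) resists the handle; at rest friction can carry that much either way, so it stays where it is left, clamped or not.
- end_b (a point): Centre of the opposite, identical ball; its x axis points inwards. Once the foot bears, each newton of clamping adds 0.0032 N m of turning torque: 2.7 N more at a ball at 50 N. From first touch the clamping grows by about 66 N per radian (a 20 N/mm spring in the foot, and some give): about 0.75 rad from touch to 50 N.
- jar: Bystander: small jar 48 mm across, 60 mm high, origin under its centre. Leave alone.
- driver: Bystander: screwdriver lying on the bench. Leave alone.
- partsbin: Bystander: open blue parts bin 90 x 120 x 35 mm, origin under its centre. Leave alone.
Things that resemble listed ones, but are neither listed nor needed, are in the scene too. Leave any brown or yellow look-alike of the carrier alone. Leave any pink look-alike of the bed alone.

How it is judged:
On the way, in this order (a step that is already met when the one before it is completed fails the run):
1. the carrier is home at the back stop (within 3 mm), the foot still clear of it (x of carrier in the frame of bed above -0.003 m and contact force between carrier and press below 0.5 N), for 0.2 s.
2. the foot clamps the heat sink with at least 25 N (contact force between carrier and press above 25 N and x of carrier in the frame of bed above -0.003 m), for 0.2 s.
At the end, for the whole second after the job is handed in: The carrier is home at the back stop (within 3 mm) and the press foot clamps its heat sink with 25 to 80 N, everything at rest (all of step 2 and contact force between carrier and press below 80 N and linear speed of carrier below 0.01 m/s); the robot touches nothing.
It fails at once if the heat sink is crushed: clamped with more than 110 N (contact force between carrier and press above 110 N).
It fails at once if the carrier is shoved with more than 25 N (contact force between the fingers and carrier above 25 N).
It fails at once if a bystander is moved by more than 20 mm (distance of any of jar, driver, partsbin from where it was at the start of the episode above 0.02 m).
It also fails if it takes over 72 s, if anything falls off the work surface, if the arm or the gripper's body presses on something with over 40 N, if the wrist force passes 120 N, or if a joint passes its speed limit or range.

### The arm

A 6-joint arm with a two-finger parallel gripper is mounted at the origin on the work surface. World frame = base frame: x ahead of the robot, y to its left, z up, the work surface at z = 0. Lengths are in m, angles in rad, forces in N, time in s.
With the tool pointing down it reaches from about 0.35 to 1 m from the base axis. Payload 7.1 kg.
Tool frame: the origin (TCP) lies between the finger pads; the fingertips stand 22 mm ahead of it and the grasp point (between the pads) lies 3 mm ahead of it; x points along the fingers, y is the direction in which the jaws open and shut, and the axes are right-handed (so a half turn about x gives the same grasp; the last joint's range is limited). The gripper opens to 85 mm and grips with 20 to 120 N. Pads are 22 mm wide; open, the fingers measure 114 mm over their backs; the gripper's body (76 mm by 85 mm) begins 54 mm behind the grasp point. The pads swing forward as they close: fully open they stand 13 mm farther back than shut.
Start: joints at [-1.254, 0.423, 1.63, -0, 1.089, -0.019], TCP at [0.206, -0.59, 0.253] pointing down, gripper open.
Joint ranges: [-3, 3], [-0.9, 2.11], [0.09, 2.58], [-1.31, 4.45], [0.11, 2.69], [-2.54, 2.54]. Speed limits (rad/s): [2.39, 2.39, 3.01, 3.14, 3.14, 3.14].

### API

Orientations are given as a rotation vector (axis times angle).
In Python, from rig import manip gives the robot as it stands. The module is installed in compiled form; this text tells all that it offers. Calls block until the motion is done:
- manip.move_to(position, orientation): joint-space move of the TCP to a pose.
- manip.servo_line(position, orientation=None, rate=0.15): straight line of the TCP; orientation=None keeps the orientation; rate is the mean speed in m/s.
- manip.set_joints(angles): joint-space move.
- manip.command_gripper(opening, f_grip=None): finger opening in m; f_grip is the grip in N (None keeps the last); returns when the fingers have stopped.
- manip.hold(seconds).
- manip.solve_ik(position, orientation): joint angles nearest the present ones, or None.
- manip.camera(name): name is "side" or "top"; returns a dict with "image" (384x512x3 uint8, red, green, blue), "fx", "fy", "cx", "cy" (pixels), "cam_to_world" (4x4, takes a point from camera to world coordinates). Camera axes: x right, y down, z forward; pixel columns grow to the right and rows downward; lengths in m; the calibration is good to about 2 mm. A picture is of the moment at which its call begins. There is no depth.
A pose or a line that the arm cannot do raises manip.IKError and nothing moves.
- manip.sign_off(): hands the job in, once; it reports no verdict.
Readings, each from a call of its own:
- manip.get_time(): time.
- manip.get_joint_positions(): joint angles.
- manip.get_joint_vel(): joint speeds.
- manip.get_tau(): joint torques, N m.
- manip.get_position(): TCP position.
- manip.get_ee_rot(): TCP orientation.
- manip.get_contact_force(): force on the tool from outside, world axes, zero at the start.
- manip.get_torque(): the same for the moment, N m.
- manip.get_width(): finger opening in m.
Only numpy, scipy, OpenCV 4.12 (cv2) and the standard library are available. Lean on these libraries where they do the work, as an engineer would, in place of code of your own. Each camera call takes 0.05 s, during which the arm holds its last target. There are 200 camera calls.

## Working session

There is one attempt and no reset: what is moved stays moved. The work goes in short steps, each a Python script; the robot and the scene stay as the last script left them, time stands still between calls to the robot, and variables do not carry over. Pictures are saved under pics/ and viewed, about 8 in all and at most 12, crops included, and the job is handed in when it is done.

```bash
mkdir -p pics; python3 - <<'E'
from rig import manip as m
import cv2,pickle,numpy as np
for n in("top","side"):
    c=m.camera(n);pickle.dump(c,open(n+".pkl","wb"));cv2.imwrite(f"pics/{n}0.png",c["image"][:,:,::-1])
    print(n,c["fx"],c["cx"],c["cy"],np.round(c["cam_to_world"],3).tolist())
print(m.get_time(),m.get_position(),m.get_ee_rot(),m.get_contact_force())
E
```

```text
top 441.42476366297655 252.02989298928048 181.90848494670442 [[0.016, -0.991, 0.135, 0.344], [-1.0, -0.014, 0.015, -0.01], [-0.013, -0.135, -0.991, 1.332], [0.0, 0.0, 0.0, 1.0]]
side 369.6958934942491 253.21138473295167 189.73216590214494 [[-0.969, -0.176, 0.174, 0.378], [-0.247, 0.719, -0.649, 0.603], [-0.01, -0.672, -0.74, 0.828], [0.0, 0.0, 0.0, 1.0]]
0.1 [ 0.20580787 -0.58963885  0.25260831] [ 2.03972754  0.34718902 -2.04016055] [ 0.05430363  0.20496667 -0.2970827 ]
```

View pics/top0.png

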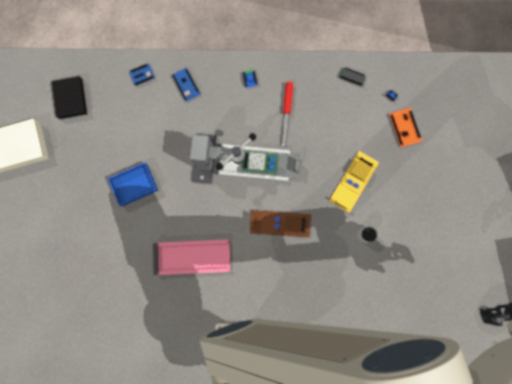

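View pics/side0.png

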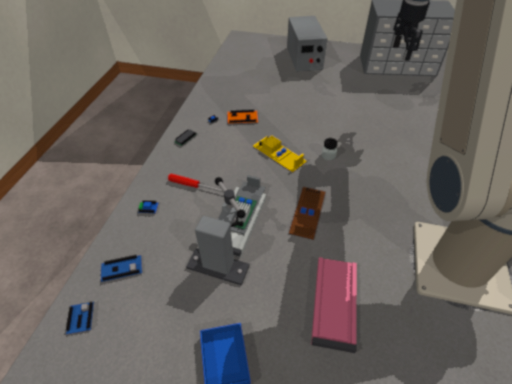

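The top view shows the press at (235,155) with its column to the left (+y), and the carrier and tab towards (295,163). There is a brown look-alike at (280,223), a yellow one at (355,182), and a pink bed look-alike at (193,257). The grey carrier with the green board, in the aluminium bed under the press, fits the description. I'll confirm that in an enlarged crop.

```bash
python3 - <<'E'
import cv2,pickle,numpy as np
t=pickle.load(open("top.pkl","rb"))["image"][120:195,180:310,::-1]
s=pickle.load(open("side.pkl","rb"))["image"][165:290,180:280,::-1]
a=cv2.resize(t,None,fx=6,fy=6,interpolation=cv2.INTER_CUBIC)
b=cv2.resize(s,None,fx=4.8,fy=4.8,interpolation=cv2.INTER_CUBIC)
cv2.imwrite("pics/topc.png",a);cv2.imwrite("pics/sidec.png",b)
E
```

```text
(no output)
```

View pics/topc.png

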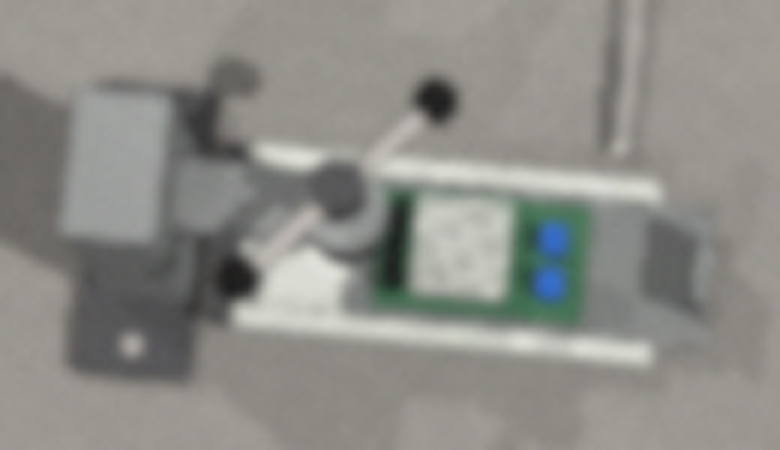

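View pics/sidec.png

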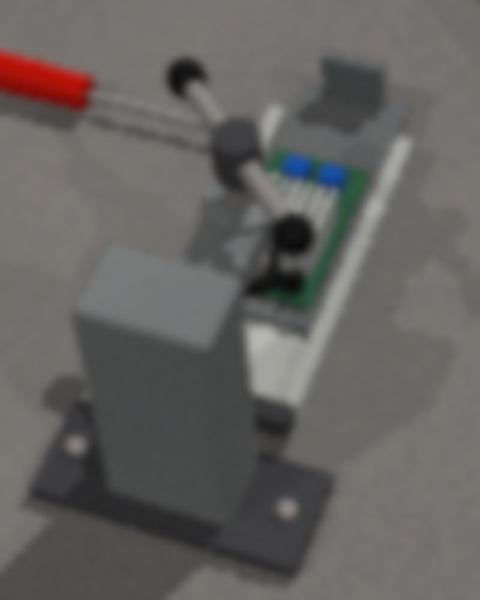

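The crop confirms it: grey plate, green board, finned heat sink, grey tab at the right end and white guides. In the full top image the balls are at about (252.8,136.7) and (219.7,166), and in the side image at (218.8,181) and (241,214). Next I'll measure these positions.

```bash
cat > geo.py <<'E'
import numpy as np,cv2
def ray(c,uv):
    T=np.array(c["cam_to_world"]);d=T[:3,:3]@[(uv[0]-c["cx"])/c["fx"],(uv[1]-c["cy"])/c["fy"],1]
    return T[:3,3],d/np.linalg.norm(d)
def onz(c,uv,z):
    o,d=ray(c,uv);return o+d*(z-o[2])/d[2]
def proj(c,p):
    T=np.array(c["cam_to_world"]);q=T[:3,:3].T@(np.asarray(p)-T[:3,3]);return np.array([c["fx"]*q[0]/q[2]+c["cx"],c["fy"]*q[1]/q[2]+c["cy"]])
def tri(c1,u1,c2,u2):
    o,d=ray(c1,u1);p,e=ray(c2,u2)
    s=np.linalg.lstsq(np.c_[d,-e],p-o,rcond=None)[0]
    a,b=o+d*s[0],p+e*s[1];return (a+b)/2,np.linalg.norm(a-b)
def dark(c,uv,r=5,th=60):
    u,v=np.round(uv).astype(int);w=c["image"][v-r:v+r+1,u-r:u+r+1].max(2).astype(float)
    k=np.clip(th-w,0,None);k[k<0]=0
    n,l,st,ce=cv2.connectedComponentsWithStats((k>0).astype(np.uint8))
    i=l[r-1:r+2,r-1:r+2].max();k=k*(l==i)
    yy,xx=np.mgrid[-r:r+1,-r:r+1];return np.array([u+(k*xx).sum()/k.sum(),v+(k*yy).sum()/k.sum()]),int((k>0).sum())
E
python3 - <<'E'
import pickle;from geo import *
t=pickle.load(open("top.pkl","rb"));s=pickle.load(open("side.pkl","rb"))
P=[]
for a,b in(((252.8,136.7),(218.8,181)),((219.7,166),(241,214))):
    ua,na=dark(t,a);ub,nb=dark(s,b);p,g=tri(t,ua,s,ub);P.append(p);print(ua,na,ub,nb,p.round(4),"gap",g.round(4))
print("mid",(P[0]+P[1])/2,"len",np.linalg.norm(P[0]-P[1]))
hs=t["image"].max(2)[120:195,180:310]
# guides
w=(t["image"].min(2)>185).astype(np.uint8);w[:138]=0;w[185:]=0;w[:,:216]=0;w[:,292:]=0
n,l,st,ce=cv2.connectedComponentsWithStats(w)
for i in range(1,n):
    if st[i,4]>20:
        yx=np.argwhere(l==i)[:,::-1];q=np.array([onz(t,u,.025)[:2] for u in yx])
        f=cv2.fitLine(q.astype(np.float32),2,0,.001,.001).ravel();pr=(q-f[2:])@f[:2]
        print(i,st[i],f.round(4),"ang",np.degrees(np.arctan2(f[1],f[0])).round(2),"ends",(f[2:]+f[:2]*pr.min()).round(4),(f[2:]+f[:2]*pr.max()).round(4))
# tab top, column top by crop pixels
for nme,uv,z in(("tabfar",(707,260),.057),("tabnear",(643,255),.057),("head",(340,190),.176),("col1",(80,92),.17),("col2",(172,92),.17),("col3",(158,242),.17),("col4",(62,233),.17),("hs1",(415,197),.05),("hs2",(513,202),.05),("hs3",(505,300),.05),("hs4",(410,292),.05)):
    print(nme,onz(t,(180+uv[0]/6-.5*(5/6),120+uv[1]/6-.5*5/6),z).round(4))
E
```

```text
[252.2741433  136.21806854] 20 [217.58786346 180.21871049] 31 [0.6281 0.0097 0.1625] gap 0.0011
[218.44632768 165.86629002] 30 [240.04578564 214.02861602] 68 [0.5451 0.0993 0.162 ] gap 0.0005
mid [0.58661246 0.05449834 0.16229378] len 0.12219213900561833
1 [224 144   9   4  22] [0.1528 0.9883 0.6312 0.0844] ang 81.21 ends [0.6294 0.0728] [0.6332 0.0974]
2 [243 146  47   7 115] [ 0.0869  0.9962  0.621  -0.0335] ang 85.01 ends [ 0.6153 -0.0997] [0.6274 0.0394]
3 [250 154  14  14  74] [ 0.6997  0.7144  0.5891 -0.0027] ang 45.59 ends [ 0.5716 -0.0206] [0.6046 0.0132]
4 [220 162  68  18 246] [0.1737 0.9848 0.5517 0.0387] ang 79.99 ends [ 0.5284 -0.0934] [0.5634 0.1046]
tabfar [ 0.5749 -0.1221  0.057 ]
tabnear [ 0.5769 -0.0909  0.057 ]
head [0.5827 0.0515 0.176 ]
col1 [0.6273 0.1698 0.17  ]
col2 [0.6278 0.1283 0.17  ]
col3 [0.5592 0.1326 0.17  ]
col4 [0.5627 0.1757 0.17  ]
hs1 [0.6057 0.0211 0.05  ]
hs2 [ 0.6038 -0.0272  0.05  ]
hs3 [ 0.5549 -0.0239  0.05  ]
hs4 [0.5582 0.0227 0.05  ]
```

```bash
cat > h.py <<'E'
import numpy as np
from rig import manip as m
from scipy.spatial.transform import Rotation as R
AX=np.array([.5866,.0545]);PH=np.radians(85.1);U=np.array([np.cos(PH),np.sin(PH)])
def down(psi):  # tool x down, tool y at yaw psi
    c,s=np.cos(psi),np.sin(psi)
    return R.from_matrix(np.array([[0,0,-1],[c,s,0],[s,-c,0]]).T).as_rotvec()
def bed(x,z): return np.r_[AX+x*U,z]
def F(): return np.array(m.get_contact_force())
E
python3 - <<'E'
from h import *
y=R.from_rotvec(m.get_ee_rot()).as_matrix()[:,1];print("start tool y yaw",np.arctan2(y[1],y[0]),"j",m.get_joint_positions())
for k in(PH+np.pi/2,PH-np.pi/2): print(k,np.round(m.solve_ik(bed(-.22,.2),down(k)),3))
for d in range(0,-240,-30):
    f=np.radians(d-20);p=np.r_[AX+.06*np.array([np.cos(f),np.sin(f)]),.16]
    print(d-20,[np.round(q,2)[[0,5]] if (q:=m.solve_ik(p,down(f+s))) is not None else None for s in(np.pi/2,-np.pi/2)])
E
```

```text
start tool y yaw -1.2350269828434055 j [-1.25403317e+00  4.23780863e-01  1.63062587e+00  2.57733839e-06
  1.08861209e+00 -1.90073585e-02]Traceback (most recent call last):
  File "<stdin>", line 3, in <module>
    return _wrapfunc(a, 'round', decimals=decimals, out=out)
    return _wrapit(obj, method, *args, **kwds)
    result = getattr(arr, method)(*args, **kwds)
TypeError: unsupported operand type(s) for *: 'NoneType' and 'float'
```

```bash
python3 - <<'E'
from h import *
psi=PH-np.pi/2
for d in (0,-40,-90,-150,-215,-225):
    f=np.radians(d);p=np.r_[AX+.06*np.array([np.cos(f),np.sin(f)]),.16];q=m.solve_ik(p,down(f+np.pi/2))
    print(d,None if q is None else np.round(q,2))
m.command_gripper(0.0,20)
m.move_to(bed(-.22,.2),down(psi))
m.servo_line(bed(-.22,.058),rate=.12)
f0=F();print("t",m.get_time(),"pos",m.get_position(),bed(-.22,.058),"f0",f0)
x=-.22
while x<-.115:
    step=.004 if x<-.20 else .002
    x+=step; m.servo_line(bed(x,.058),rate=.03 if x<-.145 else .015)
    f=-(F()-f0)[:2]@U
    if x>-.2 : print(round(x,4),f.round(2),end="; ")
    if f>6: break
print("\nt",m.get_time(),m.get_position(),"bedx",(m.get_position()[:2]-AX)@U)
E
```

```text
0 [ 0.07  0.57  1.63 -0.    0.94 -1.51]
-40 [ 0.01  0.55  1.67 -0.    0.92 -0.87]
-90 [-0.03  0.49  1.78 -0.    0.87 -0.03]
-150 [ 0.02  0.42  1.89 -0.    0.82  1.07]
-215 [ 0.14  0.44  1.87 -0.    0.83  2.32]
-225 [0.15 0.45 1.85 0.   0.84 2.51]
t 4.2167 pos [ 0.56835494 -0.1648762   0.05873592] [ 0.56780828 -0.16469597  0.058     ] f0 [ 0.51914049  0.50649711 -0.55985073]
-0.2 0.39; -0.198 0.35; -0.196 1.42; -0.194 0.37; -0.192 0.57; -0.19 0.32; -0.188 0.01; -0.186 -0.26; -0.184 0.21; -0.182 1.16; -0.18 0.87; -0.178 1.35; -0.176 0.89; -0.174 0.78; -0.172 1.13; -0.17 0.16; -0.168 0.41; -0.166 1.51; -0.164 0.7; -0.162 1.02; -0.16 0.28; -0.158 0.64; -0.156 0.22; -0.154 0.63; -0.152 1.39; -0.15 1.28; -0.148 1.09; -0.146 0.85; -0.144 0.08; -0.142 0.36; -0.14 0.33; -0.138 0.61; -0.136 7.07; 
t 13.8 [ 0.57544136 -0.08181555  0.0581731 ] bedx -0.13677049302087516
```

```bash
python3 - <<'E'
from h import *
import cv2,pickle
m.servo_line(bed(-.16,.058),rate=.08);m.servo_line(bed(-.2,.23),rate=.2)
c=m.camera("top");pickle.dump(c,open("top1.pkl","wb"))
s=m.camera("side");pickle.dump(s,open("side1.pkl","wb"))
a=cv2.resize(c["image"][120:195,180:310,::-1],None,fx=4,fy=4,interpolation=2)
b=cv2.resize(s["image"][165:265,195:280,::-1],None,fx=3,fy=3,interpolation=2)
o=np.zeros((300,520+255,3),np.uint8);o[:300,:520]=a;o[:300,520:]=b;cv2.imwrite("pics/home.png",o)
from geo import proj
print("expected at home: tab",proj(c,bed(-.118,.057)),proj(s,bed(-.118,.057)),"plate end",proj(c,bed(-.125,.021)),"board blue? t",m.get_time())
E
```

```text
expected at home: tab [277.24559596 162.08989539] [246.38145001 191.21506081] plate end [279.04494838 164.46180395] board blue? t 15.3833
```

View pics/home.png

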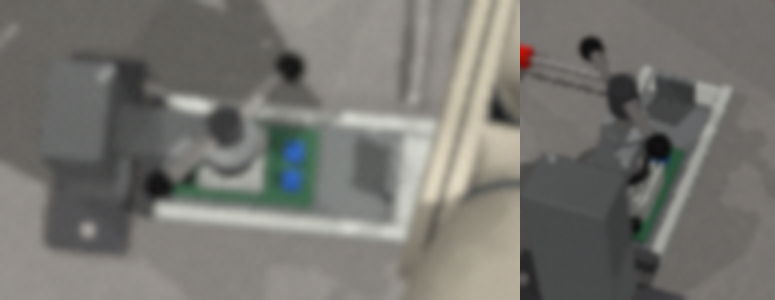

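Pixels: the tab edge is at about crop x=390, expected 389, and the plate's end is at about 396, expected 396. So the carrier is home, and the balls look untouched. Stroke 1 is next, caging the ball with open fingers and pushing with the trailing pad. I'll check the blue capacitor shift first.

```bash
cat >> h.py <<'E'
RAD=.06; OP=.036; LEAD=(OP/2-.011)/RAD
def pose(f,z,r=RAD): return np.r_[AX+r*np.array([np.cos(f),np.sin(f)]),z],down(f+np.pi/2)
def tangential(f,f0,n=8):
    F_=np.mean([F() for _ in range(n)],0)-f0
    t=np.array([-np.sin(f),np.cos(f),0]);r=np.array([np.cos(f),np.sin(f),0])
    return F_@t,F_@r,F_[2]   # resisting a clockwise push = +t
def engage(f,hub):
    m.move_to(*pose(f,.235)); m.servo_line(pose(f,hub+.03)[0],rate=.2); f0=np.mean([F() for _ in range(8)],0)
    m.servo_line(pose(f,hub)[0],rate=.08); return f0
def leave(f,z):
    p,o=pose(f,z); m.servo_line(p,o,rate=.06); m.servo_line(np.r_[p[:2],.235],rate=.2)
E
python3 - <<'E'
from h import *
import pickle;from geo import *
c0=pickle.load(open("top.pkl","rb"));c1=pickle.load(open("top1.pkl","rb"))
for c in(c0,c1):
    i=c["image"].astype(int)[150:175,220:290];w=((i[...,2]-i[...,0]>60)&(i[...,2]-i[...,1]>40))
    yx=np.argwhere(w).mean(0);p=onz(c,(220+yx[1],150+yx[0]),.03);print("blue bed x",(p[:2]-AX)@U)
HUB=.1623; f=np.radians(-47.2)
m.command_gripper(OP); print("width",m.get_width())
f0=engage(f,HUB); print("noise",np.std([F() for _ in range(8)],0),"t",m.get_time(),"f",F()-f0)
fb0=f; end=np.radians(-215)
g=f
while g>end:
    g=max(g-.2,end-1e-9); ball=min(g+LEAD,fb0); z=HUB-.02/(2*np.pi)*(fb0-ball)
    m.servo_line(*pose(g,z),rate=.06)
    print(round(np.degrees(g)),np.round(tangential(g,f0),2))
    if abs(F()-f0).max()>25: print("ABORT");break
print("z",z,"ball",np.degrees(ball),"t",m.get_time())
leave(g+LEAD,z); print(m.get_time(),m.get_position())
E
```

```text
blue bed x -0.10120092965828681
blue bed x -0.04561095458400657
width 0.03575776738570344
noise [0. 0. 0.] t 17.4083 f [-0.01070582 -0.81269074 -0.64797708]
-59 [ 0.69  0.61 -1.46]
-70 [ 1.64  2.36 -0.47]
-82 [ 2.64  2.23 -0.82]
-93 [2.87 2.08 0.4 ]
-104 [ 3.37  1.93 -0.59]
-116 [ 1.9   0.93 -1.44]
-127 [ 1.08  0.35 -0.65]
-139 [ 1.09 -0.82 -0.99]
-150 [ 0.54 -0.68 -1.26]
-162 [ 2.29 -1.79 -0.75]
-173 [ 0.73 -0.5  -0.99]
-185 [ 0.75 -0.84 -1.13]
-196 [ 0.93 -0.12 -1.91]
-208 [ 0.33  0.41 -1.68]
-215 [ 1.4  -1.02 -0.22]
z 0.15334913930847577 ball -208.31549244743618 t 22.5833
23.4083 [0.53348867 0.08304773 0.23464708]
```

```bash
cat > look.py <<'E'
from h import *
import cv2,sys,pickle;from geo import *
def snap(name):
    c,s=m.camera("top"),m.camera("side");pickle.dump((c,s),open(name+".pkl","wb"))
    a=cv2.resize(c["image"][120:195,180:310,::-1],None,fx=4,fy=4,interpolation=2)
    b=cv2.resize(s["image"][165:265,195:280,::-1],None,fx=3,fy=3,interpolation=2)
    cv2.imwrite(f"pics/{name}.png",np.hstack([a,b]));return c,s
def balls(c,s,phi,hub):
    for f in(phi,phi+np.pi):
        p=np.r_[AX+.06*np.array([np.cos(f),np.sin(f)]),hub]
        try:
            a,na=dark(c,proj(c,p));b,nb=dark(s,proj(s,p));q,g=tri(c,a,s,b)
            d=q[:2]-AX;print("pred",np.degrees(f).round(1),"px",proj(c,p).round(1),proj(s,p).round(1),"got",a.round(1),na,b.round(1),nb,"ang",np.degrees(np.arctan2(d[1],d[0])).round(1),"r",np.linalg.norm(d).round(4),"z",q[2].round(4),"gap",g.round(4))
        except Exception as e: print("fail",e)
E
python3 - <<'E'
from look import *
m.move_to(bed(-.2,.235),down(np.radians(55)))
c,s=snap("s1");balls(c,s,np.radians(-208.3),.1533);print(m.get_time())
E
```

```text
pred -208.3 px [224.7 170.5] [246.9 212. ] got [224.1 170.2] 23 [246.5 212.8] 58 ang 149.9 r 0.0601 z 0.152 gap 0.0007
pred -28.3 px [246.4 132.7] [211.7 186.7] got [247.7 133.6] 26 [212.6 185.8] 38 ang -32.0 r 0.0603 z 0.153 gap 0.0013
26.3833
```

View pics/s1.png

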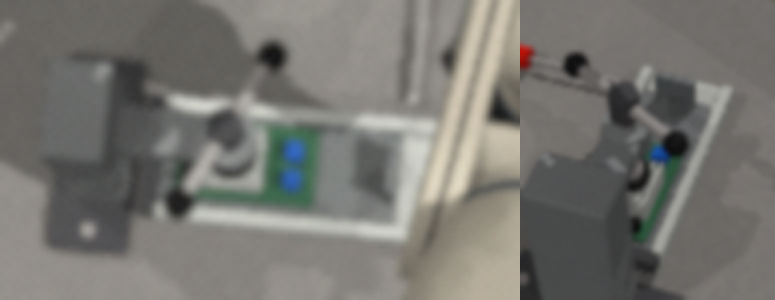

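Handle is confirmed at φ ≈ -211°/-31°, z ≈ 0.1525 (prediction 0.1532); the balls are clear, and the carrier is still home. Stroke 2 uses the other end. First comes a part where touch is impossible, run slowly as a friction baseline.

```bash
cat > stroke.py <<'E'
from h import *
import json
def samp(g,f0,n=4):
    v=[]
    for _ in range(n): m.hold(.02); v.append(tangential(g,f0,1))
    return np.mean(v,0)
def slow(g,gend,fb0,hub,f0,step=.08,rate=.02,log=None,fmax=14):
    log=[] if log is None else log
    while g>gend+1e-6:
        g=max(g-step,gend); z=hub-.02/(2*np.pi)*(fb0-min(g+LEAD,fb0))
        m.servo_line(*pose(g,z),rate=rate); a=tangential(g,f0,1); b=samp(g,f0)
        log.append([g,a[0],b[0],b[1],b[2]]); print(np.degrees(g).round(1),np.round(log[-1][1:],2))
        if max(a[0],b[0])>fmax: print("HIGH");break
    return g,z,log
E
python3 - <<'E'
from stroke import *
fb0=np.radians(-31);HUB=.1530
f0=engage(fb0,HUB);print("t",m.get_time(),tangential(fb0,f0))
g=fb0
g,z,log=slow(g,fb0-.7,fb0,HUB,f0,step=.35,rate=.05)
g,z,log=slow(g,fb0-1.2,fb0,HUB,f0,log=log)
json.dump(dict(g=g,z=z,f0=list(f0),fb0=fb0,hub=HUB,log=log),open("st.json","w"));print("t",m.get_time())
E
```

```text
t 28.075 (np.float64(1.5915039870818788), np.float64(-0.0729806811981533), np.float64(-1.2604001124363424))
-51.1 [ 1.17  1.57 -0.25 -0.68]
-71.1 [ 3.1   3.5   2.25 -0.33]
-75.7 [ 5.28  5.05  3.39 -1.18]
-80.3 [ 5.16  5.93  2.96 -1.02]
-84.9 [ 5.23  6.25  4.16 -1.93]
-89.4 [ 7.13  6.6   4.55 -1.63]
-94.0 [ 6.54  6.82  4.99 -1.42]
-98.6 [ 7.52  7.15  5.88 -1.48]
-99.8 [ 8.82  8.09  5.56 -1.7 ]
t 32.4083
```

```bash
cat >> stroke.py <<'E'
def pose2(b,z,off=.007):  # b = ball angle; pad kept square to the ball's tangent
    t=np.array([-np.sin(b),np.cos(b)]);return np.r_[AX+RAD*np.array([np.cos(b),np.sin(b)])-off*t,z],down(b+np.pi/2)
def slow2(b,bend,S,step=.06,rate=.02,stop=99):
    while b>bend+1e-6:
        b=max(b-step,bend); z=S["hub"]-.02/(2*np.pi)*(S["fb0"]-b)
        m.servo_line(*pose2(b,z),rate=rate); v=samp(b,np.array(S["f0"]),3)
        S["log2"].append([b,*v]); print(np.degrees(b).round(1),np.round(v,2))
        if v[0]>stop: print("HIGH");break
    S["b"]=b;S["z"]=z;json.dump(S,open("st.json","w"))
    return b
E
python3 - <<'E'
from stroke import *
S=json.load(open("st.json"));b=S["g"]+LEAD;z=S["z"];old=np.array(S["f0"])
print("tcp err",m.get_position()-pose(S["g"],z)[0])
m.servo_line(*pose2(b,z,.002),rate=.03); v=samp(b,old,5); print("free, old bias",np.round(v,2))
fr=[]
for _ in range(6): m.hold(.02);fr.append(F())
S["f0"]=list(np.mean(fr,0));S["log2"]=[];print("bias shift",np.mean(fr,0)-old,"sd",np.std(fr,0))
slow2(b+.03,b-.03,S,step=.03);print(m.get_time())
E
```

```text
tcp err [ 0.00178885 -0.00119627  0.00065771]
free, old bias [-0.17 -0.41 -0.58]
bias shift [-0.00521563  0.82025503 -0.48842209] sd [0.45420141 0.4633104  0.37956266]
-93.1 [ 5.03  0.59 -3.7 ]
-94.8 [ 6.15  0.34 -4.22]
33.6583
```

```bash
python3 - <<'E'
from stroke import *
S=json.load(open("st.json"))
slow2(S["b"],S["b"]-.42,S);print(m.get_time(),S["z"])
E
```

```text
-98.2 [ 6.07  0.92 -4.09]
-101.7 [ 6.3   1.33 -3.98]
-105.1 [ 6.12  0.47 -3.92]
-108.5 [ 6.16  1.41 -3.86]
-112.0 [ 6.83  1.21 -4.38]
-115.4 [ 6.95  1.04 -3.86]
-118.9 [ 6.89  1.19 -4.12]
36.3417 0.14811924841184854
```

```bash
python3 - <<'E'
from stroke import *
S=json.load(open("st.json"))
slow2(S["b"],S["b"]-.30,S)
L=np.array(S["log2"])[1:];A=np.c_[L[:,0],np.ones(len(L))]
print("slope N/rad",np.polyfit(-L[:,0],L[:,1],1),m.get_time(),S["z"], "tcp err",m.get_position()-pose2(S["b"],S["z"])[0])
E
```

```text
-122.3 [ 7.92  1.5  -3.8 ]
-125.7 [ 7.5   0.41 -3.91]
-129.2 [ 7.57 -0.6  -3.74]
-132.6 [ 7.21  0.26 -4.05]
-136.0 [ 7.84 -0.21 -3.9 ]
slope N/rad [2.62510451 1.59785462] 38.2583 0.14716431875329716 tcp err [ 0.00141263 -0.00077693  0.00036081]
```

The forward force has risen from about 5–6 to 7.7 N, which suggests roughly 45 N of clamping, but the friction bias makes that uncertain. As a check, I'll read the free bias here, then nudge the handle back slightly: the return force should be (0.30 − 0.0032F)/0.06.

```bash
python3 - <<'E'
from stroke import *
S=json.load(open("st.json"));b=S["b"];z=S["z"];f0=np.array(S["f0"])
m.servo_line(*pose2(b+.02,z,0),rate=.03)
fr=[]
for _ in range(8): m.hold(.02);fr.append(F())
n0=np.mean(fr,0);t=np.array([-np.sin(b),np.cos(b),0]);print("free tangential bias vs f0",(n0-f0)@t,"vert",(n0-f0)[2])
for d,r in((.02,.03),(.06,.02),(.09,.02),(.12,.02),(.15,.02)):
    m.servo_line(*pose2(b+d,z+.00318*d,-.007),rate=r); v=samp(b+d,n0,5);print(d,np.round(v,2),"err",np.round((m.get_position()-pose2(b+d,z,-.007)[0])[:2]@t[:2]*1e3,2),"mm")
S["rev"]=b+.15;S["n0"]=list(n0);json.dump(S,open("st.json","w"));print(m.get_time())
E
```

```text
free tangential bias vs f0 0.03224732119579743 vert -0.16390061174437148
0.02 [ 0.29 -0.29  0.01] err 0.0 mm
0.06 [ 0.15  0.19 -0.06] err -0.07 mm
0.09 [-0.35 -0.12 -0.18] err -0.1 mm
0.12 [-0.28 -0.06 -0.22] err -0.01 mm
0.15 [-0.47  0.47  0.49] err 0.01 mm
40.6417
```

```bash
python3 - <<'E'
from stroke import *
S=json.load(open("st.json"));b=S["b"];z=S["z"];n0=np.array(S["n0"])
for d in np.arange(.18,.37,.03):
    m.servo_line(*pose2(b+d,z+.00318*d,-.007),rate=.02); v=samp(b+d,n0,3);print(round(d,2),np.round(v,2))
    if v[0]<-1.2: break
for _ in range(2):
    d+=.04; m.servo_line(*pose2(b+d,z+.00318*d,-.007),rate=.02); v=samp(b+d,n0,6);print(round(d,2),np.round(v,2))
S["rev"]=b+d;json.dump(S,open("st.json","w"));print(m.get_time(),m.get_width())
E
```

```text
0.18 [-0.33  0.22 -0.24]
0.21 [-0.64 -0.17  0.12]
0.24 [-0.18  0.06  0.26]
0.27 [-0.78  0.8   0.82]
0.3 [-0.23  1.15  0.13]
0.33 [-0.88  0.41  0.23]
0.36 [-1.14  0.69  0.07]
0.4 [-0.74  0.51 -0.05]
0.44 [-0.71  0.41  0.17]
43.4917 0.03577728721242921
```

```bash
python3 - <<'E'
from look import *
import json
S=json.load(open("st.json"))
c,s=snap("s2")
print("b",np.degrees(S["b"]),"rev",np.degrees(S["rev"]))
for d in(0,.2,.44): balls(c,s,S["b"]+d+np.pi,S["z"])
E
```

```text
b -136.04226244065092 rev -110.8321194548947
fail SVD did not converge in Linear Least Squares
fail SVD did not converge in Linear Least Squares
pred 55.4 px [218.  139.6] [209.  213.4] got [215.2 142.5] 47 [212.4 214.9] 28 ang 67.2 r 0.0607 z 0.1533 gap 0.0016
fail SVD did not converge in Linear Least Squares
pred 69.2 px [215.4 144.1] [213.2 216.6] got [215.  143.1] 66 [213.8 215.1] 48 ang 69.8 r 0.0602 z 0.154 gap 0.0032
fail SVD did not converge in Linear Least Squares
 ** On entry to DLASCL parameter number  4 had an illegal value
 ** On entry to DLASCL parameter number  4 had an illegal value
 ** On entry to DLASCL parameter number  4 had an illegal value
 ** On entry to DLASCL parameter number  4 had an illegal value
 ** On entry to DLASCL parameter number  5 had an illegal value
 ** On entry to DLASCL parameter number  4 had an illegal value
 ** On entry to DLASCL parameter number  4 had an illegal value
 ** On entry to DLASCL parameter number  4 had an illegal value
 ** On entry to DLASCL parameter number  4 had an illegal value
 ** On entry to DLASCL parameter number  4 had
[... 396 characters left out ...]
value
 ** On entry to DLASCL parameter number  5 had an illegal value
 ** On entry to DLASCL parameter number  4 had an illegal value
 ** On entry to DLASCL parameter number  4 had an illegal value
 ** On entry to DLASCL parameter number  4 had an illegal value
 ** On entry to DLASCL parameter number  4 had an illegal value
 ** On entry to DLASCL parameter number  4 had an illegal value
 ** On entry to DLASCL parameter number  5 had an illegal value
 ** On entry to DLASCL parameter number  4 had an illegal valuegeo.py:18: RuntimeWarning: invalid value encountered in scalar divide
  yy,xx=np.mgrid[-r:r+1,-r:r+1];return np.array([u+(k*xx).sum()/k.sum(),v+(k*yy).sum()/k.sum()]),int((k>0).sum())
```

View pics/s2.png

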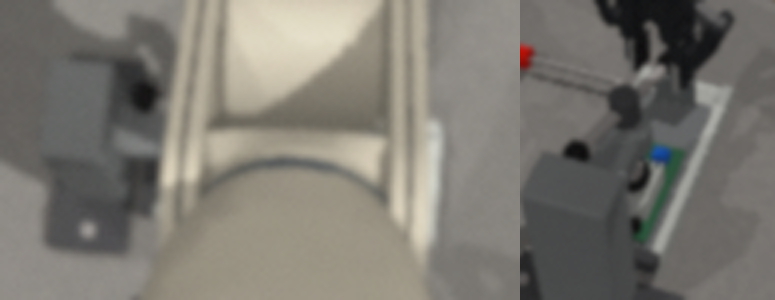

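The picture shows the free ball at top px (215.4,143.4) and side px (213.3,215.3), an angle of about 69.5°. So the handle followed the finger back to -110.5° with under 1 N, which means it is clearly clamped; unclamped it would need 5 N. My estimate is about 50 N at the peak (forward force 7.7 N; geometry allows at most about 57 N). The 0.41 rad back-off removed about 27 N. I'll turn forward again by 0.3 rad, slowly, while reading the force.

```bash
python3 - <<'E'
from stroke import *
S=json.load(open("st.json"));b=S["b"];S["f0"]=S["n0"]
zz=lambda a:S["z"]+.00318*(a-b)
m.servo_line(*pose2(S["rev"],zz(S["rev"]),.004),rate=.06)
S["log2"]=[];a=S["rev"];f0=np.array(S["n0"])
end=np.radians(-131)
while a>end+1e-6:
    a=max(a-.04,end); m.servo_line(*pose2(a,zz(a)),rate=.015); x=tangential(a,f0,1)[0]; v=samp(a,f0,3)
    print(np.degrees(a).round(1),round(x,2),np.round(v,2))
S["a"]=a;S["z"]=zz(a);json.dump(S,open("st.json","w"))
print("t",m.get_time())
E
```

```text
-113.1 6.72 [ 6.3   0.17 -3.1 ]
-115.4 6.68 [ 6.93 -0.34 -3.67]
-117.7 7.23 [ 7.47 -0.44 -3.41]
-120.0 7.85 [ 7.32 -0.25 -3.69]
-122.3 7.98 [ 7.45 -0.43 -3.36]
-124.6 7.83 [ 7.55 -0.06 -4.14]
-126.9 7.62 [ 7.54 -0.18 -4.08]
-129.2 8.03 [ 7.66 -0.67 -4.33]
-131.0 8.64 [ 8.01 -0.29 -3.83]
t 47.3167
```

```bash
python3 - <<'E'
from look import *
from stroke import pose2
import json
S=json.load(open("st.json"));a=S["a"];z=S["z"]
p,o=pose2(a+.025,z,0);m.servo_line(p,o,rate=.04);m.servo_line(np.r_[p[:2],.24],rate=.15)
m.move_to(bed(-.22,.28),down(np.radians(0)))
c,s=snap("end");balls(c,s,a+.025,z)
i=c["image"].astype(int)[150:175,220:290];w=((i[...,2]-i[...,0]>60)&(i[...,2]-i[...,1]>40));yx=np.argwhere(w).mean(0)
print("blue bed x",(onz(c,(220+yx[1],150+yx[0]),.03)[:2]-AX)@U,"t",m.get_time(),"F",F())
E
```

```text
pred -129.6 px [252.4 166. ] [249.  189.6] got [252.6 166.7] 30 [249.9 190.1] 46 ang -130.5 r 0.0617 z 0.1453 gap 0.0005
pred 50.4 px [219.2 138.1] [207.7 212. ] got [219.4 137.8] 38 [208.1 211.6] 59 ang 49.9 r 0.0593 z 0.1483 gap 0.0013
blue bed x -0.04567422980063236 t 49.475 F [-0.23310191  0.48626394 -0.08599817]
```

View pics/end.png

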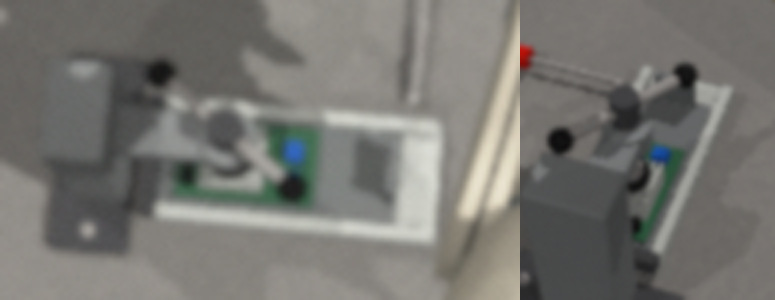

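The handle stayed at about -130° after release (hub about 0.147 m). The plate end is still at crop x ≈ 396, so the carrier is home, and the gripper is clear.

```bash
python3 -c "
from rig import manip as m
m.hold(.3);m.sign_off();print(m.get_time())"
```

```text
the job is handed in; nothing more can be done
the job is handed in; nothing more can be done
```

The carrier is home at the back stop and the press is screwed down clockwise. I estimate the clamp at 45–50 N. I let go and handed the job in at about 50 s of the 72 s allowed.

- **Carrier:** I slid it about 56 mm by its tab. The push read 1.5 N or less on the way, and I stopped at 7 N when it met the stop. The last picture shows the plate's end where it should be at home.
- **Screwing down:** I made two strokes, one on each handle end, with the open fingers around the ball. The ball force rose from about 5 N to 7.5–8 N, which is where the 45–50 N comes from. The handle stayed at about -130° after release, with the hub at about 147 mm.
- **Check that disagreed:** partway through I nudged the handle back about 0.4 rad. It followed with under 1 N, which taken alone implies up to about 88 N before the nudge. That reading is probably low because the handle coasts, and the hub height allowed only about 57 N. I then turned forward about 0.3 rad, ending about 0.1 rad short of that earlier position. The clamp force is inferred, not measured directly.
- **Weaker checks:** one ball's height in the mid-stroke picture was unreliable because it sat next to the dark column. The final blue-capacitor position check was also weak, because one capacitor was hidden.
- **Bystanders:** no motion went near the jar, screwdriver or parts bin, but I did not re-measure their positions.

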